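Start the steamer: touch the hob on and run a finger up its heat slider

ROBOT

A 6-joint arm with a two-finger parallel gripper is mounted at the origin on the work surface. World frame = base frame: x ahead of the robot, y to its left, z up, the work surface at z = 0. Lengths are in m, angles in rad, forces in N, time in s.
With the tool pointing down it reaches from about 0.325 to 0.925 m from the base axis. Payload 3.1 kg.
Tool frame: the origin (TCP) lies midway between the tips of the shut fingers; the grasp point (between the pads) lies 19 mm behind it; z points along the fingers, y is the line along which they close (so a half turn about z gives the same grasp; the last joint's range is limited). The gripper opens to 85 mm and grips with 20 to 120 N. Pads are 22 mm wide; open, the fingers measure 114 mm over their backs; the gripper's body (76 mm by 85 mm) begins 54 mm behind the grasp point. The pads swing forward as they close: fully open they stand 13 mm farther back than shut.
Start: joints at [1.214, 0.217, 1.613, -0, 1.311, -0.112], TCP at [0.151, 0.606, 0.231] pointing down, gripper open.
Joint ranges: [-2.75, 2.75], [-0.78, 2.1], [0.31, 2.55], [-1.13, 4.27], [0.13, 2.63], [-2.58, 2.58]. Speed limits (rad/s): [2.79, 2.79, 3.14, 3.14, 3.14, 3.14].

INTERFACE

Orientations are given as a 3x3 rotation matrix whose columns are the frame's x, y, z axes.
In Python, from rig import ctrl gives the robot as it stands.
- The arm moves only by the tool servo_tool, never from a script. Its argument "plan" is one flat list of numbers, 7 for each row, row after row: the shift along the tool's x, y, z each as a share of 20 cm, from -1 to 1, then the turn, a rotation vector about the tool's x, y, z each as a share of pi rad, from -1 to 1, then the closure, from -1 (fully open) to 1 (shut), so that 0 is half open. A call has 1 to 20 rows; each row is the pose to reach, as a shift and turn from the pose commanded when the call began, along the tool's axes at that moment, turning the shorter way round; what a row does not reach only later rows make up. A row lasts 1/8 s, in which the tool goes at most 62.5 mm and 10.7 degrees, less where a joint would pass 70% of its speed; a pose out of reach is approached as far as the arm can. A call with a number of a shift or a turn outside -1 to 1 is refused whole. A call with a gripper value outside its range is refused whole. The fingers move at their own pace and stop on an object; "newtons" is the grip in N (left out, the last holds). Time passes only in rows, so rows that repeat a pose let the fingers close. It gives the time, the measured TCP pose, the force, the opening and the grip force at its end, in the units of the state.
- ctrl.read_state(): the state, without advancing time (a new reading comes with each control period).
- ctrl.capture(name): name is "scene" or "top"; returns a dict with "color" (480x640x3 uint8, blue, green, red), "K" (3x3 intrinsics, pixels), "rvec" (rotation vector, rad) and "tvec" (3), from world to camera coordinates, as OpenCV has them. Camera axes: x right, y down, z forward; pixel columns grow to the right and rows downward; lengths in m; the calibration is good to about 2 mm. A picture is of the moment at which its call begins. There is no depth.
- ctrl.finish_job(): hands the job in; it is judged then, once.
Trained networks look in the newest picture that a camera, given by its name, has taken for a name from the list of things; names that differ only in an ending like _2 or _b are one class to them, and where a whole thing is asked for, a point or a joint stands for the part that bears it (a point fixed in the world has none). Each returns a list of dicts, best first, with "conf" (0 to 1); they miss things now and then, are a little off and sometimes report something else, mostly with a low value. They report only what shows in the picture. A call takes as long as a camera call. They do not tell look-alikes from the thing itself.
- ctrl.spot_in(camera, thing): "location" ([x, y, z] in m, in world coordinates, good to about 4 mm: the middle of the surface that is visible of it).
- ctrl.trace(camera, thing): "pixels" (480x640 bool, what is visible of it).
The state is a dict: "time_s": time; "joints": joint angles; "qvel": joint speeds; "tau": joint torques, N m; "position": TCP position; "tool_rot": TCP orientation; "contact_force": force on the tool from outside, world axes, zero at the start; "ft_torque": the same for the moment, N m; "opening": finger opening in m; "gripper_force": force on a finger pad.
Only numpy, scipy, OpenCV 4.12 (cv2) and the standard library are available. Lean on these libraries where they do the work, as an engineer would, in place of code of your own. Each camera call takes 0.05 s, during which the arm holds its last target. There are 200 camera calls.

TASK

Get the covered steamer pot heating: rest the fingertips lightly on the hob's round on/off key for about a second and lift off, then set them down on the shortest white mark of the curved heat slider and run them along the arc, lightly touching every mark in turn, up to the longest one, and take the hand away. Only the fingertips touch the glass, gently; do not lift or shove the hob, and do not touch the pot, its lid or anything else on the worktop.

Things in the scene. Friction and masses are not known exactly. Their poses are not given: they have to be found in the camera images.
- hob: portable ceramic hob, black glass top 375 x 290 mm, 55 mm above the worktop; loose, rubber feet. Origin: on the worktop under the centre of the cooking zone; -x axis points to its control edge, 225 mm off (150 mm the other way), z up. Near that edge lies the heat slider: a dark grey arc track 13 mm wide, raised 1.5 mm, radius 185 mm about the zone centre, with six white marks flush in it
- power_key: round light grey on/off touch key with a red symbol, 22 mm across, raised 1.5 mm above the glass, in the corner of the control edge. It does not move when touched. Origin: centre of its top face, 56.5 mm above the worktop; z up
- mark1: white mark 1 of 6 on the slider track (the shortest, the low-heat end): 11 mm long across the track (its x axis, towards the zone's centre at +x) and 10.5 mm wide along the track (its y axis), top flush with the track, does not move when touched. Neighbouring marks are 34 mm apart along the arc. Origin: centre of its top face, 56.5 mm above the worktop
- mark2: white mark 2 of 6 on the slider track (counted from the low end): 13.6 mm long across the track (its x axis, towards the zone's centre at +x) and 10.5 mm wide along the track (its y axis), top flush with the track, does not move when touched. Neighbouring marks are 34 mm apart along the arc. Origin: centre of its top face, 56.5 mm above the worktop
- mark3: white mark 3 of 6 on the slider track (counted from the low end): 16.2 mm long across the track (its x axis, towards the zone's centre at +x) and 10.5 mm wide along the track (its y axis), top flush with the track, does not move when touched. Neighbouring marks are 34 mm apart along the arc. Origin: centre of its top face, 56.5 mm above the worktop
- mark4: white mark 4 of 6 on the slider track (counted from the low end): 18.8 mm long across the track (its x axis, towards the zone's centre at +x) and 10.5 mm wide along the track (its y axis), top flush with the track, does not move when touched. Neighbouring marks are 34 mm apart along the arc. Origin: centre of its top face, 56.5 mm above the worktop
- mark5: white mark 5 of 6 on the slider track (counted from the low end): 21.4 mm long across the track (its x axis, towards the zone's centre at +x) and 10.5 mm wide along the track (its y axis), top flush with the track, does not move when touched. Neighbouring marks are 34 mm apart along the arc. Origin: centre of its top face, 56.5 mm above the worktop
- mark6: white mark 6 of 6 on the slider track (the longest, the full-heat end): 24 mm long across the track (its x axis, towards the zone's centre at +x) and 10.5 mm wide along the track (its y axis), top flush with the track, does not move when touched. Neighbouring marks are 34 mm apart along the arc. Origin: centre of its top face, 56.5 mm above the worktop
- pot: aluminium steamer pot standing on the cooking zone, 160 mm across, 90 mm high, two steel loop handles reaching 116 mm from its axis; loose. Origin: centre of its underside, 55 mm above the worktop
- lid: teal hard silicone lid lying on the pot, 178 mm across with a knob, its top 180 mm above the worktop; loose. Origin: centre of the plane that rests on the pot's rim
- basket: aluminium steamer basket with a perforated bottom, 160 mm across, 65 mm high, two loop handles reaching 116 mm from its axis; loose. Origin: centre of its underside
- tongs: spring-steel tongs with teal tips lying on the worktop, 230 mm long, V shape up to 80 mm wide at the tips, 22 mm high; loose. Origin: middle, on the worktop; +x axis points to the tips
- scraper: short olive-wood scraper lying flat, 180 x 58 x 9 mm; loose. Origin: near its middle, on the worktop; x axis along it
- sugar_bowl: white ceramic sugar bowl with its lid on, 96 mm across, 92 mm high; loose. Origin: centre of its underside
- mug: blue ceramic mug, 82 mm across, 90 mm high, handle at its +y; loose. Origin: centre of its underside
Mind the look-alikes: they are no part of the job. Of the things shaped like the lid, the teal one is meant.

How it is judged:
By the outcome, as a careful person would: the job done as asked, in the order asked, and still so for the second after the job is handed in, with the robot touching nothing.
It also fails if it takes over 67 s, if anything falls off the work surface, if the arm or the gripper's body presses on something with over 40 N, if the wrist force passes 120 N, or if a joint passes its speed limit or range.

## Working session

There is one attempt and no reset: what is moved stays moved. The work goes in short steps, Python scripts to look and compute and a tool call to move; the robot and the scene stay as the last step left them, time stands still between calls to the robot, and variables do not carry over. Pictures are saved under pics/ and viewed, at most 10 in all, crops included, and the job is handed in when it is done.

Besides the shell and the picture viewer there is one more tool, called as name(argument=value, ...), one argument or row to a line, values as JSON. servo_tool: Moves the arm, as the interface text tells. Its arguments: {"type":"object","properties":{"plan":{"type":"array","items":{"type":"number"}},"newtons":{"type":"number"}},"required":["plan"]}

```bash
mkdir -p pics
python3 - <<'E'
from rig import ctrl
import cv2,numpy as np
for n in("scene","top"):
    c=ctrl.capture(n);cv2.imwrite(f"pics/{n}0.png",c["color"])
    print(n,c["K"].tolist(),np.ravel(c["rvec"]),np.ravel(c["tvec"]))
    for t in("hob","power_key","mark1","mark6","pot","lid"):
        print(t,[(np.round(d["location"],3).tolist(),round(d["conf"],2)) for d in ctrl.spot_in(n,t)[:4]])
s=ctrl.read_state();print({k:np.round(v,3).tolist() for k,v in s.items()})
E
```

```text
scene [[498.12049902503156, 0.0, 318.39527018957835], [0.0, 498.12049902503156, 242.02076398600735], [0.0, 0.0, 1.0]] [ 1.95487157  1.83257058 -0.53816856] [-0.038631   -0.39020111  1.95903301]
hob []
power_key []
mark1 [([0.732, -0.252, 0.07], 0.27)]
mark6 [([0.732, -0.252, 0.07], 0.27)]
pot [([0.656, 0.122, 0.107], 0.71)]
lid [([0.321, -0.197, 0.012], 0.97), ([0.599, 0.142, 0.151], 0.69), ([0.29, 0.255, 0.013], 0.67)]
top [[461.12512341467976, 0.0, 324.8637796127343], [0.0, 461.12512341467976, 241.366039401455], [0.0, 0.0, 1.0]] [ 2.11475205 -2.1196412   0.1852152 ] [0.0056176  0.53576817 1.2383895 ]
hob [([0.553, 0.054, 0.056], 0.69)]
power_key [([0.475, -0.05, 0.059], 0.51), ([0.583, -0.372, 0.016], 0.21)]
mark1 []
mark6 []
pot [([0.572, 0.097, 0.127], 0.59)]
lid [([0.306, -0.199, 0.014], 0.94), ([0.279, 0.257, 0.017], 0.92), ([0.713, -0.255, 0.072], 0.63), ([0.586, 0.142, 0.156], 0.57)]
{'time_s': 0.7, 'joints': [1.214, 0.217, 1.613, 0.0, 1.311, -0.112], 'qvel': [-0.001, -0.003, -0.001, 0.001, 0.001, 0.001], 'tau': [-0.0, -39.674, -30.416, -0.0, 0.001, -0.0], 'position': [0.151, 0.606, 0.231], 'tool_rot': [[-0.97, 0.242, 0.0], [0.242, 0.97, 0.0], [-0.0, 0.0, -1.0]], 'contact_force': [-0.137, -0.028, -0.185], 'ft_torque': [-0.0, -0.004, 0.006], 'gripper_force': 0.0, 'opening': 0.085}
```

```bash
ls; python3 -c "
import cv2;a=cv2.imread('pics/top0.png');print(a.shape)"
```

```text
pics
(480, 640, 3)
```

View pics/top0.png

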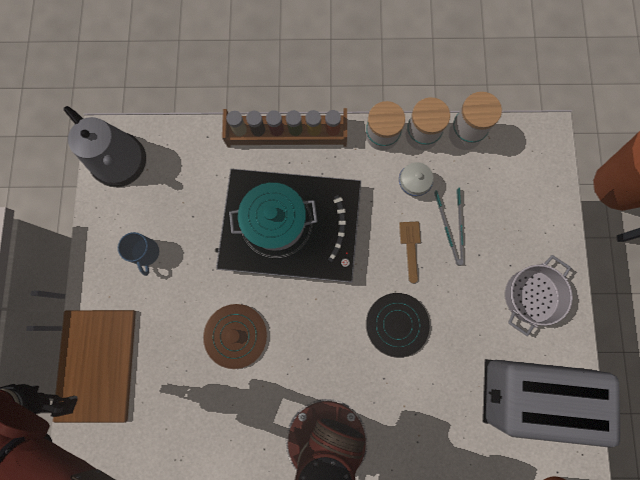

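View pics/scene0.png

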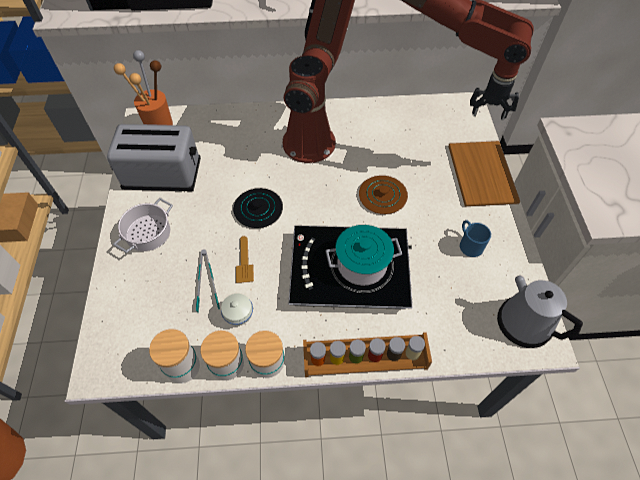

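The top view shows the hob with its control edge on the right. The power key is at about (345,262), and the marks run from (333,257) to (338,200). There is only one hob. Next I'll take a close crop and measure the blobs.

```bash
cat > h.py <<'E'
import cv2,numpy as np
def ray(c,uv,z):
    R=cv2.Rodrigues(np.array(c["rvec"],float))[0];t=np.ravel(c["tvec"])
    p=cv2.undistortPoints(np.array(uv,float).reshape(-1,1,2),np.array(c["K"]),None).reshape(-1,2)
    d=np.c_[p,np.ones(len(p))]@R; o=-R.T@t
    return o+d*((z-o[2])/d[:,2])[:,None]
def blobs(c,poly_uv,th):
    g=cv2.cvtColor(c["color"],cv2.COLOR_BGR2GRAY);m=np.zeros_like(g);cv2.fillPoly(m,[np.int32(poly_uv)],255)
    g=np.where(m>0,g,0);n,l,s,ce=cv2.connectedComponentsWithStats((g>th).astype(np.uint8))
    out=[]
    for i in range(1,n):
        if s[i,4]<8: continue
        mm=cv2.dilate((l==i).astype(np.uint8),np.ones((3,3)))>0
        v,u=np.nonzero(mm);w=np.clip(g[v,u].astype(float)-40,0,None)
        out.append((np.sum(u*w)/w.sum(),np.sum(v*w)/w.sum(),s[i,4],w.sum()))
    return out
E
python3 - <<'E'
from rig import ctrl
from h import *
T=ctrl.capture("top");S=ctrl.capture("scene")
cv2.imwrite("pics/a.png",np.hstack([cv2.resize(T["color"][185:275,320:365],None,fx=6,fy=6,interpolation=2),cv2.resize(S["color"][225:315,285:330],None,fx=6,fy=6,interpolation=2)]))
for c,p in((T,[[325,190],[350,190],[355,270],[325,270]]),(S,[[296,230],[318,233],[318,295],[296,295]])):
    b=blobs(c,p,110)
    P=ray(c,[x[:2] for x in b],.0565)
    for x,q in zip(b,P):print(np.round(x,1),np.round(q,4))
# hob corners from dark glass
for c in(T,):
    print(np.round(ray(c,[[231,170],[361,178],[352,282],[218,269]],.055),3))
print(np.round(ray(S,[[293,227],[408,228],[411,305],[290,306]],.055),3))
E
```

```text
[ 337.6  199.7   27.  3667. ] [ 0.6545 -0.0319  0.0565]
[ 340.7  210.7   25.  3348. ] [ 0.6223 -0.0403  0.0565]
[ 341.7  222.3   23.  3085. ] [ 0.589  -0.043   0.0565]
[ 340.7  234.    19.  2642. ] [ 0.5555 -0.0399  0.0565]
[ 337.5  245.3   15.  2256. ] [ 0.5233 -0.0307  0.0565]
[ 332.1  256.    15.  2009. ] [ 0.4933 -0.0156  0.0565]
[ 344.9  262.2   36.  4612. ] [ 0.476  -0.0508  0.0565]
[ 300.3  237.3   34.  4772. ] [ 0.4776 -0.0516  0.0565]
[ 311.   240.9   14.  2309. ] [ 0.4944 -0.017   0.0565]
[ 307.1  248.9   17.  2747. ] [ 0.5246 -0.0313  0.0565]
[ 304.6  257.5   20.  3242. ] [ 0.5567 -0.0411  0.0565]
[ 304.1  266.6   23.  3833. ] [ 0.5902 -0.0443  0.0565]
[ 305.5  275.8   25.  4510. ] [ 0.6238 -0.0417  0.0565]
[ 308.7  284.6   30.  5142. ] [ 0.656  -0.0331  0.0565]
[[ 0.745  0.274  0.055]
 [ 0.719 -0.099  0.055]
 [ 0.421 -0.07   0.055]
 [ 0.458  0.3    0.055]]
[[ 0.434 -0.074  0.055]
 [ 0.463  0.311  0.055]
 [ 0.745  0.275  0.055]
 [ 0.725 -0.094  0.055]]
```

View pics/a.png

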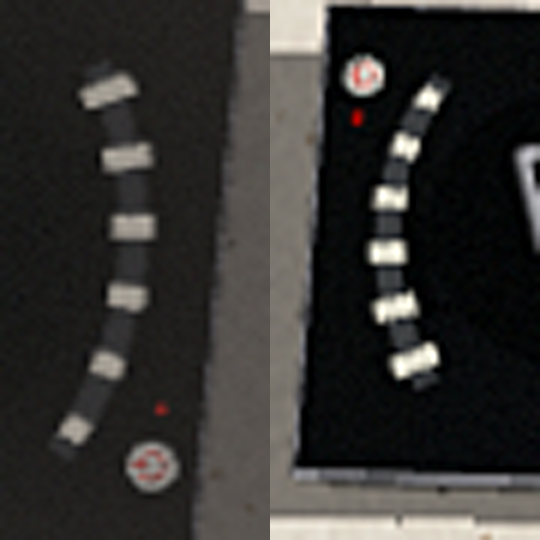

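Both cameras agree to within 2 mm. The mark nearest the key is the shortest, so it is mark1. Averaging the two cameras:

| Point | x (m) | y (m) |
|---|---|---|
| key | 0.477 | -0.051 |
| mark1 | 0.494 | -0.016 |
| mark6 | 0.655 | -0.0325 |

The mark spacing comes out at about 33.5 mm, which fits the 34 mm given. The only round look-alikes are the lids at (236,335) and (398,325), which aren't involved. I'll start moving with the gripper shut.

servo_tool(
  plan=[-0.79, -0.93, 0, 0, 0, 0, 1, -0.79, -0.93, 0, 0, 0, 0, 1, -0.79, -0.93, 0, 0, 0, 0, 1, -0.79, -0.93, 0, 0, 0, 0, 1, -0.79, -0.93, 0, 0, 0, 0, 1],
  newtons=20,
)

```text
time_s: 1.42
position: [0.2609, 0.385, 0.2313]
tool_rot: [[-0.969, 0.247, 0.0], [0.247, 0.969, -0.0], [-0.001, -0.0, -1.0]]
contact_force: [-0.6, -0.3, -0.1]
opening: -0.0002
gripper_force: 0.0
```

servo_tool(
  plan=[-0.79, -0.93, 0, 0, 0, 0, 1, -0.79, -0.93, 0, 0, 0, 0, 1, -0.79, -0.93, 0, 0, 0, 0, 1, -0.79, -0.93, 0, 0, 0, 0, 1, -0.79, -0.93, 0, 0, 0, 0, 1],
)

```text
time_s: 2.05
position: [0.3698, 0.1669, 0.2319]
tool_rot: [[-0.969, 0.249, 0.002], [0.249, 0.969, 0.0], [-0.002, 0.001, -1.0]]
contact_force: [0.1, 0.1, -0.0]
opening: -0.0001
gripper_force: 0.0
```

servo_tool(
  plan=[-0.79, -0.93, 0, 0, 0, -0.05, 1, -0.79, -0.93, 0, 0, 0, -0.05, 1, -0.79, -0.93, 0, 0, 0, -0.05, 1, -0.79, -0.93, 0, 0, 0, -0.05, 1, -0.79, -0.93, 0, 0, 0, -0.05, 1, -0.79, -0.93, 0, 0, 0, -0.05, 1],
)

```text
time_s: 2.8
position: [0.4762, -0.0482, 0.231]
tool_rot: [[-0.996, 0.087, -0.001], [0.087, 0.996, 0.001], [0.001, 0.001, -1.0]]
contact_force: [-0.1, 0.2, -0.9]
opening: -0.0004
gripper_force: 0.0
```

```bash
cat > t.py <<'E'
from rig import ctrl
import numpy as np,sys
s=ctrl.read_state();R=np.array(s["tool_rot"]);p=np.array(s["position"])
def sh(w):return np.round(R.T@(np.array(w)-p)/.2,4).tolist()
if __name__=="__main__":
    print(s["time_s"],np.round(p,4),np.round(R,4).tolist(),s["opening"],np.round(s["contact_force"],2),np.round(s["qvel"],3))
    M=np.array([[.4939,-.0163],[.524,-.031],[.5561,-.0405],[.5896,-.0437],[.623,-.041],[.6552,-.0325]])
    from scipy.optimize import least_squares
    o=least_squares(lambda c:np.hypot(*(M-c).T)-.185,[.59,.14]);c=o.x
    a=np.unwrap(np.arctan2(*(M-c).T[::-1]));k=np.arange(6)
    d=np.sign(a[1]-a[0])*.034/.185;a0=np.mean(a-d*k)
    print(c,o.fun.round(4),np.diff(a)*.185)
    ang=a0+d*np.arange(0,5.01,.5);A=c+.185*np.c_[np.cos(ang),np.sin(ang)]
    print("arc",A.round(4).tolist())
    for z in(.09,.0575): print("key",z,sh([.4768,-.0512,z]))
    print("m1",sh([*A[0],.07]))
    B=np.c_[A-A[0],np.zeros(11)]@R/.2;print("arc rel m1",B.round(3).tolist())
E
python3 t.py
```

```text
2.8 [ 0.4762 -0.0482  0.231 ] [[-0.9962, 0.0866, -0.001], [0.0866, 0.9962, 0.0015], [0.0011, 0.0014, -1.0]] -0.0003727317787557024 [-0.06  0.21 -0.9 ] [ 0.022 -0.02   0.02  -0.003 -0.001 -0.004]
[0.59121427 0.1411991 ] [ 0.0001 -0.0001  0.0001 -0.0001 -0.      0.0001] [0.03354339 0.03352935 0.03370171 0.0335679  0.03334229]
arc [[0.493, -0.0156], [0.5078, -0.024], [0.5233, -0.0309], [0.5394, -0.0364], [0.5559, -0.0404], [0.5728, -0.0429], [0.5897, -0.0438], [0.6067, -0.0432], [0.6236, -0.041], [0.6401, -0.0372], [0.6563, -0.032]]
key 0.09 [-0.0052, -0.0157, 0.7048]
key 0.0575 [-0.0054, -0.0159, 0.8673]
m1 [-0.0708, 0.1686, 0.8049]
arc rel m1 [[0.0, 0.0, 0.0], [-0.077, -0.035, -0.0], [-0.158, -0.063, -0.0], [-0.24, -0.084, -0.0], [-0.324, -0.096, -0.001], [-0.409, -0.101, -0.001], [-0.494, -0.099, -0.001], [-0.578, -0.088, -0.001], [-0.661, -0.07, -0.001], [-0.742, -0.044, -0.001], [-0.82, -0.011, -0.001]]
```

servo_tool(
  plan=[-0.005, -0.016, 0.3, 0, 0, 0, 1, -0.005, -0.016, 0.55, 0, 0, 0, 1, -0.005, -0.016, 0.7, 0, 0, 0, 1, -0.005, -0.016, 0.78, 0, 0, 0, 1, -0.005, -0.016, 0.815, 0, 0, 0, 1, -0.005, -0.016, 0.815, 0, 0, 0, 1, -0.005, -0.016, 0.815, 0, 0, 0, 1, -0.005, -0.016, 0.815, 0, 0, 0, 1],
)

```text
time_s: 3.8
position: [0.4778, -0.0534, 0.0694]
tool_rot: [[-0.996, 0.088, 0.002], [0.088, 0.996, -0.001], [-0.002, -0.0, -1.0]]
contact_force: [-0.1, -1.5, 0.4]
opening: 0.0001
gripper_force: 0.0
```

Run:
```python
from rig import ctrl
import cv2
from t import *
print(s["time_s"],p,s["contact_force"],R.round(4).tolist())
print("key",sh([.4768,-.0512,.0565]))
T=ctrl.capture("top");S=ctrl.capture("scene")
cv2.imwrite("pics/b.png",np.hstack([cv2.resize(T["color"][180:280,310:370],None,fx=5,fy=5,interpolation=2),cv2.resize(S["color"][180:280,270:350],None,fx=5,fy=5,interpolation=2)]))
```

```text
3.8 [ 0.47778451 -0.05344357  0.06944332] [-0.13154533 -1.53667225  0.41291664] [[-0.9961, 0.0879, 0.0022], [0.0879, 0.9961, -0.0005], [-0.0023, -0.0003, -1.0]]
key [0.006, 0.0108, 0.0647]
```

View pics/b.png

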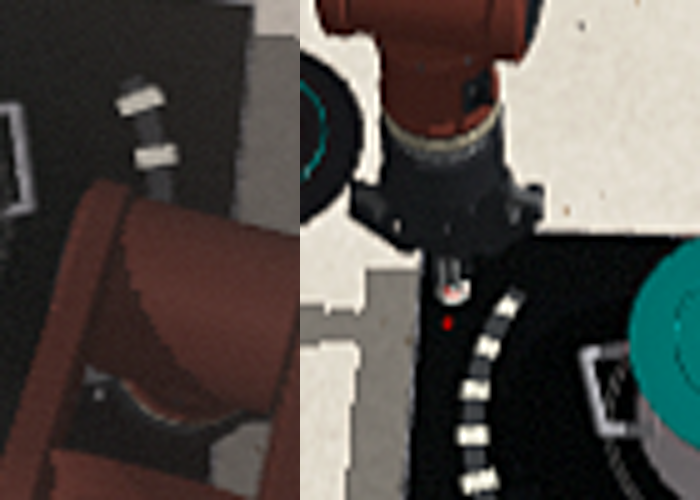

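Scene crop: the closed tips hang right over the key. I'll descend slowly with a 2 mm y correction.

servo_tool(
  plan=[0, 0.01, 0.02, 0, 0, 0, 1, 0, 0.01, 0.04, 0, 0, 0, 1, 0, 0.01, 0.05, 0, 0, 0, 1, 0, 0.01, 0.055, 0, 0, 0, 1, 0, 0.01, 0.055, 0, 0, 0, 1, 0, 0.01, 0.055, 0, 0, 0, 1],
)

```text
time_s: 4.65
position: [0.4771, -0.0512, 0.0574]
tool_rot: [[-0.996, 0.088, 0.0], [0.088, 0.996, -0.0], [-0.0, -0.0, -1.0]]
contact_force: [0.1, 0.5, 0.7]
opening: -0.0001
gripper_force: 0.0
```

Run:
```python
from rig import ctrl
import numpy as np
s=ctrl.read_state();print(s["time_s"],s["position"],s["contact_force"],s["ft_torque"])
```

```text
4.65 [ 0.47710908 -0.05118072  0.05738185] [0.05285596 0.47019417 0.7052751 ] [0.02901906 0.0138358  0.07533877]
```

servo_tool(
  plan=[0, 0, 0.0025, 0, 0, 0, 1, 0, 0, 0.005, 0, 0, 0, 1, 0, 0, 0.005, 0, 0, 0, 1],
)

```text
time_s: 5.03
position: [0.4771, -0.0512, 0.0565]
tool_rot: [[-0.996, 0.088, 0.0], [0.088, 0.996, -0.0], [-0.0, -0.0, -1.0]]
contact_force: [-0.5, 0.7, 1.9]
opening: -0.0
gripper_force: 1.1
```

servo_tool(
  plan=[0, 0, 0.0025, 0, 0, 0, 1, 0, 0, 0.0025, 0, 0, 0, 1],
)

```text
time_s: 5.28
position: [0.4771, -0.0512, 0.0565]
tool_rot: [[-0.996, 0.087, -0.0], [0.087, 0.996, 0.0], [0.0, -0.0, -1.0]]
contact_force: [-1.8, 0.2, 6.1]
opening: -0.0002
gripper_force: 3.1
```

servo_tool(
  plan=[0, 0, -0.001, 0, 0, 0, 1, 0, 0, -0.001, 0, 0, 0, 1, 0, 0, -0.001, 0, 0, 0, 1, 0, 0, -0.001, 0, 0, 0, 1, 0, 0, -0.001, 0, 0, 0, 1, 0, 0, -0.001, 0, 0, 0, 1, 0, 0, -0.05, 0, 0, 0, 1, 0, 0, -0.1, 0, 0, 0, 1, 0, 0, -0.1, 0, 0, 0, 1, 0, 0, -0.1, 0, 0, 0, 1],
)

```text
time_s: 6.52
position: [0.477, -0.0512, 0.0759]
tool_rot: [[-0.996, 0.088, 0.0], [0.088, 0.996, -0.0], [-0.0, -0.0, -1.0]]
contact_force: [-0.5, 0.1, -0.3]
opening: 0.0
gripper_force: 0.0
```

```bash
python3 t.py | head -1; python3 -c "
from t import *
print(sh([.493,-.0156,.0575]),sh([.493,-.0156,.075]))"
```

```text
6.525 [ 0.477  -0.0512  0.0759] [[-0.9962, 0.0876, 0.0003], [0.0876, 0.9962, -0.0001], [-0.0003, -0.0001, -1.0]] 4.122875790582833e-05 [-0.49  0.12 -0.29] [ 0.     0.008  0.005 -0.002 -0.    -0.002]
[-0.064, 0.1841, 0.092] [-0.064, 0.1841, 0.0045]
```

servo_tool(
  plan=[-0.03, 0.09, 0, 0, 0, 0, 1, -0.065, 0.183, 0, 0, 0, 0, 1, -0.065, 0.183, 0, 0, 0, 0, 1, -0.065, 0.183, 0.05, 0, 0, 0, 1, -0.065, 0.183, 0.08, 0, 0, 0, 1, -0.065, 0.183, 0.088, 0, 0, 0, 1, -0.065, 0.183, 0.09, 0, 0, 0, 1, -0.065, 0.183, 0.09, 0, 0, 0, 1],
)

```text
time_s: 7.52
position: [0.4933, -0.016, 0.0579]
tool_rot: [[-0.996, 0.088, 0.0], [0.088, 0.996, -0.0], [-0.0, -0.0, -1.0]]
contact_force: [-0.2, -0.9, -0.0]
opening: 0.0002
gripper_force: 0.0
```

Run:
```python
from rig import ctrl
import cv2
from t import *
print(s["time_s"],p,s["contact_force"])
S=ctrl.capture("scene")
cv2.imwrite("pics/c.png",cv2.resize(S["color"][200:300,280:360],None,fx=6,fy=6,interpolation=2))
```

```text
7.525 [ 0.49328505 -0.01600558  0.05794746] [-0.21098467 -0.89191998 -0.03005801]
```

View pics/c.png

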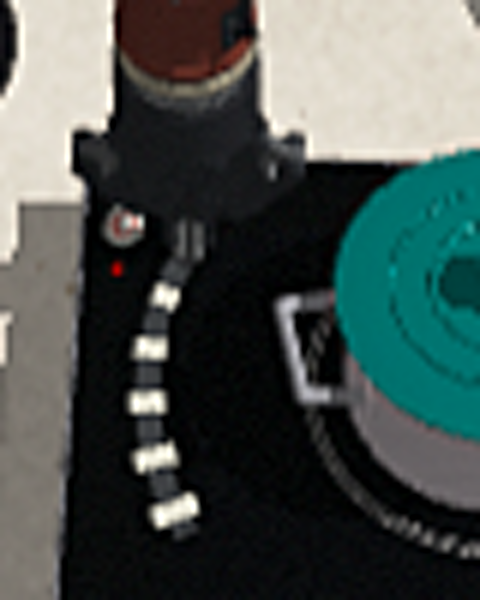

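Tips are over mark1, and the hob hasn't moved. Setting down.

servo_tool(
  plan=[0, 0, 0.005, 0, 0, 0, 1, 0, 0, 0.008, 0, 0, 0, 1, 0, 0, 0.0095, 0, 0, 0, 1, 0, 0, 0.0095, 0, 0, 0, 1],
)

```text
time_s: 8.07
position: [0.4933, -0.0158, 0.0565]
tool_rot: [[-0.996, 0.087, -0.0], [0.087, 0.996, -0.0], [0.0, -0.0, -1.0]]
contact_force: [-1.9, -0.3, 4.3]
opening: -0.0001
gripper_force: 2.5
```

servo_tool(
  plan=[-0.019, -0.009, 0, 0, 0, 0, 1, -0.038, -0.018, 0, 0, 0, 0, 1, -0.057, -0.027, 0, 0, 0, 0, 1, -0.077, -0.035, 0, 0, 0, 0, 1, -0.097, -0.043, 0, 0, 0, 0, 1, -0.117, -0.05, 0, 0, 0, 0, 1, -0.137, -0.057, 0, 0, 0, 0, 1, -0.158, -0.063, 0, 0, 0, 0, 1],
)

```text
time_s: 9.07
position: [0.5208, -0.0296, 0.0565]
tool_rot: [[-0.996, 0.088, -0.008], [0.088, 0.996, 0.003], [0.008, 0.002, -1.0]]
contact_force: [-9.2, 4.1, 13.6]
opening: -0.0002
gripper_force: 6.6
```

Force is climbing with the drag, so I'll ease off a little.

servo_tool(
  plan=[0, 0, -0.002, 0, 0, 0, 1, 0, 0, -0.002, 0, 0, 0, 1],
)

```text
time_s: 9.32
position: [0.5235, -0.0309, 0.0566]
tool_rot: [[-0.996, 0.088, -0.0], [0.088, 0.996, 0.0], [0.0, 0.0, -1.0]]
contact_force: [-2.7, 1.7, 5.3]
opening: 0.0001
gripper_force: 2.4
```

servo_tool(
  plan=[-0.014, -0.004, -0.001, 0, 0, 0, 1, -0.027, -0.008, -0.001, 0, 0, 0, 1, -0.041, -0.012, -0.001, 0, 0, 0, 1, -0.055, -0.015, -0.001, 0, 0, 0, 1, -0.068, -0.018, -0.001, 0, 0, 0, 1, -0.082, -0.021, -0.001, 0, 0, 0, 1, -0.096, -0.023, -0.001, 0, 0, 0, 1, -0.11, -0.026, -0.001, 0, 0, 0, 1, -0.124, -0.028, -0.001, 0, 0, 0, 1, -0.138, -0.03, -0.001, 0, 0, 0, 1, -0.152, -0.032, -0.001, 0, 0, 0, 1, -0.166, -0.033, -0.001, 0, 0, 0, 1],
)

```text
time_s: 10.82
position: [0.5541, -0.0403, 0.0566]
tool_rot: [[-0.996, 0.087, -0.005], [0.087, 0.996, 0.001], [0.005, 0.0, -1.0]]
contact_force: [-6.9, 1.4, 9.3]
opening: 0.0002
gripper_force: 4.3
```

servo_tool(
  plan=[-0.014, -0.001, -0.001, 0, 0, 0, 1, -0.028, -0.003, -0.001, 0, 0, 0, 1, -0.042, -0.004, -0.001, 0, 0, 0, 1, -0.056, -0.005, -0.001, 0, 0, 0, 1, -0.07, -0.005, -0.001, 0, 0, 0, 1, -0.085, -0.005, -0.001, 0, 0, 0, 1, -0.099, -0.005, -0.001, 0, 0, 0, 1, -0.113, -0.005, -0.001, 0, 0, 0, 1, -0.127, -0.005, -0.001, 0, 0, 0, 1, -0.141, -0.004, -0.001, 0, 0, 0, 1, -0.156, -0.004, -0.001, 0, 0, 0, 1, -0.17, -0.003, -0.001, 0, 0, 0, 1],
)

```text
time_s: 12.32
position: [0.5902, -0.0442, 0.0567]
tool_rot: [[-0.996, 0.088, 0.0], [0.088, 0.996, -0.0], [-0.0, 0.0, -1.0]]
contact_force: [-1.1, 0.7, -0.0]
opening: -0.0002
gripper_force: 0.0
```

Contact has just gone at mark4: the tips are about 0.1 mm above the track and centred on the mark. I'll set down again right here.

servo_tool(
  plan=[0, 0, 0.002, 0, 0, 0, 1, 0, 0, 0.003, 0, 0, 0, 1, 0, 0, 0.003, 0, 0, 0, 1],
)

```text
time_s: 12.7
position: [0.5905, -0.0443, 0.0566]
tool_rot: [[-0.996, 0.088, 0.002], [0.088, 0.996, -0.0], [-0.002, -0.0, -1.0]]
contact_force: [2.0, 0.8, 2.2]
opening: -0.0003
gripper_force: 0.8
```

servo_tool(
  plan=[0, 0, 0.002, 0, 0, 0, 1, -0.014, 0.001, 0.002, 0, 0, 0, 1, -0.028, 0.003, 0.002, 0, 0, 0, 1, -0.042, 0.005, 0.002, 0, 0, 0, 1, -0.056, 0.007, 0.002, 0, 0, 0, 1],
)

```text
time_s: 13.32
position: [0.5975, -0.044, 0.0565]
tool_rot: [[-0.996, 0.087, -0.01], [0.087, 0.996, -0.0], [0.009, -0.001, -1.0]]
contact_force: [-9.4, -0.9, 13.4]
opening: -0.0003
gripper_force: 6.9
```

servo_tool(
  plan=[-0.01, 0.002, -0.0012, 0, 0, 0, 1, -0.024, 0.004, -0.0012, 0, 0, 0, 1, -0.038, 0.006, -0.0012, 0, 0, 0, 1, -0.052, 0.009, -0.0012, 0, 0, 0, 1, -0.066, 0.012, -0.0012, 0, 0, 0, 1],
)

```text
time_s: 13.95
position: [0.6112, -0.0429, 0.0566]
tool_rot: [[-0.996, 0.087, -0.008], [0.087, 0.996, -0.001], [0.008, -0.001, -1.0]]
contact_force: [-9.0, -1.2, 10.6]
opening: -0.0001
gripper_force: 5.9
```

servo_tool(
  plan=[-0.014, 0.003, 0, 0, 0, 0, 1, -0.028, 0.006, 0, 0, 0, 0, 1, -0.045, 0.01, 0, 0, 0, 0, 1, -0.058, 0.014, 0, 0, 0, 0, 1, -0.072, 0.019, 0, 0, 0, 0, 1],
)

```text
time_s: 14.58
position: [0.6262, -0.0408, 0.0565]
tool_rot: [[-0.996, 0.087, -0.008], [0.087, 0.996, -0.001], [0.008, -0.002, -1.0]]
contact_force: [-8.1, -2.8, 11.8]
opening: -0.0001
gripper_force: 5.3
```

servo_tool(
  plan=[-0.014, 0.004, 0, 0, 0, 0, 1, -0.027, 0.008, 0, 0, 0, 0, 1, -0.04, 0.013, 0, 0, 0, 0, 1, -0.054, 0.017, 0, 0, 0, 0, 1, -0.067, 0.022, 0, 0, 0, 0, 1, -0.08, 0.028, 0, 0, 0, 0, 1],
)

```text
time_s: 15.32
position: [0.6431, -0.0369, 0.0566]
tool_rot: [[-0.996, 0.087, -0.007], [0.087, 0.996, -0.002], [0.006, -0.002, -1.0]]
contact_force: [-6.8, -3.8, 10.0]
opening: -0.0002
gripper_force: 4.6
```

servo_tool(
  plan=[-0.014, 0.006, 0, 0, 0, 0, 1, -0.027, 0.011, 0, 0, 0, 0, 1, -0.04, 0.017, 0, 0, 0, 0, 1, -0.053, 0.022, 0, 0, 0, 0, 1, -0.053, 0.022, 0.001, 0, 0, 0, 1],
)

```text
time_s: 15.95
position: [0.6547, -0.0333, 0.0566]
tool_rot: [[-0.996, 0.087, -0.005], [0.087, 0.996, -0.001], [0.005, -0.002, -1.0]]
contact_force: [-5.9, -2.3, 9.9]
opening: -0.0
gripper_force: 4.8
```

On mark6, still in light contact. Lifting straight up.

servo_tool(
  plan=[0, 0, -0.05, 0, 0, 0, 1, 0, 0, -0.2, 0, 0, 0, 1, 0, 0, -0.5, 0, 0, 0, 1, 0, 0, -0.8, 0, 0, 0, 1, 0, 0, -1, 0, 0, 0, 1, 0, 0, -1, 0, 0, 0, 1, 0, 0, -1, 0, 0, 0, 1],
)

```text
time_s: 16.82
position: [0.6557, -0.0322, 0.2544]
tool_rot: [[-0.996, 0.087, -0.002], [0.087, 0.996, 0.0], [0.002, 0.0, -1.0]]
contact_force: [0.7, -0.4, -1.4]
opening: -0.0001
gripper_force: 0.0
```

Run:
```python
from rig import ctrl
from h import *
S=ctrl.capture("scene");s=ctrl.read_state();print(s["time_s"],s["position"],s["contact_force"])
cv2.imwrite("pics/d.png",S["color"])
b=blobs(S,[[296,230],[318,233],[318,295],[296,295]],110)
for x,q in zip(b,ray(S,[x[:2] for x in b],.0565)):print(np.round(x,1),np.round(q,4))
```

```text
16.875 [ 0.65509767 -0.03208463  0.253148  ] [ 0.40194786 -0.08683011 -0.43485185]
[ 304.7  257.6   21.  3425. ] [ 0.5568 -0.0409  0.0565]
[ 304.1  266.6   23.  3830. ] [ 0.5902 -0.0445  0.0565]
[ 305.5  275.8   27.  4754. ] [ 0.6239 -0.0417  0.0565]
[ 308.7  284.6   31.  5466. ] [ 0.656  -0.0332  0.0565]
```

View pics/d.png

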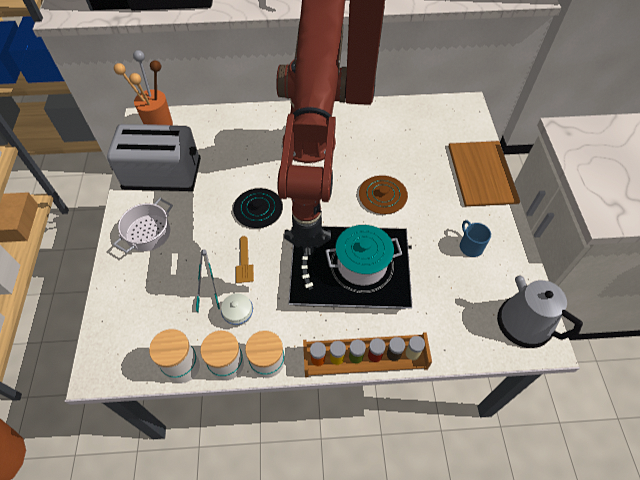

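Hob marks sit within 0.2 mm of where they were, and nothing else was disturbed. But contact broke for a stretch between marks 3 and 4, so the run along the arc wasn't continuous. There is plenty of time, so I'll redo the slider stroke cleanly from mark1.

servo_tool(
  plan=[0.3, 0.004, 0, 0, 0, 0, 1, 0.6, 0.008, 0, 0, 0, 0, 1, 0.82, 0.011, 0, 0, 0, 0, 1, 0.82, 0.011, 0.3, 0, 0, 0, 1, 0.82, 0.011, 0.6, 0, 0, 0, 1, 0.82, 0.011, 0.85, 0, 0, 0, 1, 0.82, 0.011, 0.95, 0, 0, 0, 1, 0.82, 0.011, 0.96, 0, 0, 0, 1, 0.82, 0.011, 0.96, 0, 0, 0, 1, 0.82, 0.011, 0.96, 0, 0, 0, 1],
)

```text
time_s: 18.12
position: [0.4945, -0.016, 0.065]
tool_rot: [[-0.996, 0.088, 0.002], [0.088, 0.996, -0.0], [-0.002, -0.0, -1.0]]
contact_force: [-0.3, -0.5, 0.1]
opening: -0.0
gripper_force: 0.0
```

servo_tool(
  plan=[0, 0, 0.02, 0, 0, 0, 1, 0, 0, 0.03, 0, 0, 0, 1, 0, 0, 0.03, 0, 0, 0, 1, 0, 0, 0.03, 0, 0, 0, 1],
)

```text
time_s: 18.62
position: [0.4934, -0.0158, 0.0578]
tool_rot: [[-0.996, 0.088, 0.0], [0.088, 0.996, -0.0], [-0.0, -0.0, -1.0]]
contact_force: [0.1, -0.2, -0.4]
opening: 0.0001
gripper_force: 0.0
```

servo_tool(
  plan=[0, 0, 0.005, 0, 0, 0, 1, 0, 0, 0.0075, 0, 0, 0, 1, 0, 0, 0.0095, 0, 0, 0, 1, 0, 0, 0.0095, 0, 0, 0, 1],
)

```text
time_s: 19.12
position: [0.4934, -0.0159, 0.0565]
tool_rot: [[-0.996, 0.088, -0.0], [0.088, 0.996, -0.0], [0.0, -0.0, -1.0]]
contact_force: [-3.7, 0.5, 5.0]
opening: -0.0002
gripper_force: 2.8
```

servo_tool(
  plan=[-0.013, -0.006, -0.0005, 0, 0, 0, 1, -0.026, -0.012, -0.001, 0, 0, 0, 1, -0.038, -0.018, -0.001, 0, 0, 0, 1, -0.051, -0.024, -0.001, 0, 0, 0, 1, -0.064, -0.03, -0.001, 0, 0, 0, 1, -0.077, -0.035, -0.001, 0, 0, 0, 1],
)

```text
time_s: 19.88
position: [0.506, -0.0228, 0.0565]
tool_rot: [[-0.996, 0.088, -0.006], [0.088, 0.996, 0.003], [0.006, 0.002, -1.0]]
contact_force: [-6.6, 3.6, 10.9]
opening: 0.0002
gripper_force: 5.4
```

servo_tool(
  plan=[-0.013, -0.005, -0.0005, 0, 0, 0, 1, -0.027, -0.01, -0.0005, 0, 0, 0, 1, -0.04, -0.015, -0.0005, 0, 0, 0, 1, -0.054, -0.019, -0.0005, 0, 0, 0, 1, -0.067, -0.024, -0.0005, 0, 0, 0, 1, -0.081, -0.028, -0.0005, 0, 0, 0, 1],
)

```text
time_s: 20.62
position: [0.5215, -0.03, 0.0565]
tool_rot: [[-0.996, 0.088, -0.006], [0.088, 0.996, 0.002], [0.006, 0.002, -1.0]]
contact_force: [-6.6, 2.6, 9.7]
opening: -0.0
gripper_force: 5.0
```

servo_tool(
  plan=[-0.014, -0.004, 0, 0, 0, 0, 1, -0.027, -0.008, 0, 0, 0, 0, 1, -0.041, -0.012, 0, 0, 0, 0, 1, -0.055, -0.015, 0, 0, 0, 0, 1, -0.068, -0.018, 0, 0, 0, 0, 1, -0.082, -0.021, 0, 0, 0, 0, 1],
)

```text
time_s: 21.38
position: [0.5374, -0.0358, 0.0565]
tool_rot: [[-0.996, 0.088, -0.006], [0.088, 0.996, 0.002], [0.006, 0.001, -1.0]]
contact_force: [-6.5, 1.9, 9.8]
opening: -0.0003
gripper_force: 5.0
```

Steady at about 10 N. I'll carry on to mark3 and the midpoint to mark4.

servo_tool(
  plan=[-0.014, -0.002, 0, 0, 0, 0, 1, -0.028, -0.005, 0, 0, 0, 0, 1, -0.042, -0.007, 0, 0, 0, 0, 1, -0.056, -0.009, 0, 0, 0, 0, 1, -0.07, -0.011, 0, 0, 0, 0, 1, -0.084, -0.012, 0, 0, 0, 0, 1],
)

```text
time_s: 22.12
position: [0.5539, -0.04, 0.0565]
tool_rot: [[-0.996, 0.087, -0.006], [0.087, 0.996, 0.001], [0.006, 0.001, -1.0]]
contact_force: [-6.7, 1.3, 9.1]
opening: -0.0001
gripper_force: 4.8
```

servo_tool(
  plan=[-0.014, -0.001, 0.0003, 0, 0, 0, 1, -0.028, -0.003, 0.0005, 0, 0, 0, 1, -0.042, -0.004, 0.0005, 0, 0, 0, 1, -0.056, -0.005, 0.0005, 0, 0, 0, 1, -0.07, -0.005, 0.0005, 0, 0, 0, 1, -0.085, -0.005, 0.0005, 0, 0, 0, 1],
)

```text
time_s: 22.88
position: [0.5707, -0.0427, 0.0565]
tool_rot: [[-0.996, 0.087, -0.006], [0.087, 0.996, 0.001], [0.006, 0.0, -1.0]]
contact_force: [-7.8, 1.5, 9.8]
opening: 0.0001
gripper_force: 4.9
```

servo_tool(
  plan=[-0.014, 0, 0, 0, 0, 0, 1, -0.028, 0, 0, 0, 0, 0, 1, -0.042, 0, 0, 0, 0, 0, 1, -0.056, 0.001, 0, 0, 0, 0, 1, -0.07, 0.001, 0, 0, 0, 0, 1, -0.085, 0.002, 0, 0, 0, 0, 1],
)

```text
time_s: 23.62
position: [0.5879, -0.0441, 0.0566]
tool_rot: [[-0.996, 0.087, -0.006], [0.087, 0.996, 0.0], [0.006, -0.0, -1.0]]
contact_force: [-6.9, -0.4, 8.7]
opening: -0.0002
gripper_force: 4.6
```

servo_tool(
  plan=[-0.014, 0.001, 0.0003, 0, 0, 0, 1, -0.028, 0.003, 0.0005, 0, 0, 0, 1, -0.042, 0.005, 0.0005, 0, 0, 0, 1, -0.056, 0.007, 0.0005, 0, 0, 0, 1, -0.07, 0.009, 0.0005, 0, 0, 0, 1, -0.084, 0.011, 0.0005, 0, 0, 0, 1],
)

```text
time_s: 24.38
position: [0.605, -0.0437, 0.0566]
tool_rot: [[-0.996, 0.087, -0.005], [0.087, 0.996, -0.0], [0.005, -0.001, -1.0]]
contact_force: [-6.6, -0.3, 9.2]
opening: 0.0003
gripper_force: 4.4
```

servo_tool(
  plan=[-0.014, 0.003, 0.0003, 0, 0, 0, 1, -0.028, 0.006, 0.0005, 0, 0, 0, 1, -0.042, 0.009, 0.0005, 0, 0, 0, 1, -0.056, 0.012, 0.0005, 0, 0, 0, 1, -0.07, 0.015, 0.0005, 0, 0, 0, 1, -0.083, 0.018, 0.0005, 0, 0, 0, 1],
)

```text
time_s: 25.12
position: [0.6221, -0.0418, 0.0566]
tool_rot: [[-0.996, 0.087, -0.005], [0.087, 0.996, -0.001], [0.005, -0.001, -1.0]]
contact_force: [-6.1, -2.0, 8.5]
opening: -0.0001
gripper_force: 4.3
```

servo_tool(
  plan=[-0.014, 0.004, 0.0003, 0, 0, 0, 1, -0.027, 0.009, 0.0005, 0, 0, 0, 1, -0.04, 0.013, 0.0005, 0, 0, 0, 1, -0.054, 0.017, 0.0005, 0, 0, 0, 1, -0.067, 0.021, 0.0005, 0, 0, 0, 1, -0.081, 0.026, 0.0005, 0, 0, 0, 1],
)

```text
time_s: 25.88
position: [0.639, -0.0383, 0.0566]
tool_rot: [[-0.996, 0.087, -0.004], [0.087, 0.996, -0.001], [0.004, -0.002, -1.0]]
contact_force: [-5.6, -0.6, 8.4]
opening: -0.0003
gripper_force: 3.9
```

servo_tool(
  plan=[-0.014, 0.006, 0.0003, 0, 0, 0, 1, -0.027, 0.011, 0.0005, 0, 0, 0, 1, -0.04, 0.017, 0.0005, 0, 0, 0, 1, -0.053, 0.022, 0.0005, 0, 0, 0, 1, -0.066, 0.028, 0.0005, 0, 0, 0, 1, -0.078, 0.033, 0.0005, 0, 0, 0, 1, -0.08, 0.033, 0.001, 0, 0, 0, 1],
)

```text
time_s: 26.75
position: [0.656, -0.0332, 0.0566]
tool_rot: [[-0.996, 0.087, -0.003], [0.087, 0.996, -0.001], [0.003, -0.001, -1.0]]
contact_force: [-5.5, -0.5, 8.9]
opening: 0.0
gripper_force: 4.3
```

The stroke ran unbroken to mark6 at 8–11 N. Lifting and backing off.

servo_tool(
  plan=[0, 0, -0.05, 0, 0, 0, 1, 0, 0, -0.2, 0, 0, 0, 1, 0, 0, -0.5, 0, 0, 0, 1, 0, 0, -0.8, 0, 0, 0, 1, 0, 0, -1, 0, 0, 0, 1, 0, 0, -1, 0, 0, 0, 1],
)

```text
time_s: 27.5
position: [0.6601, -0.0327, 0.2619]
tool_rot: [[-0.996, 0.087, 0.011], [0.087, 0.996, -0.002], [-0.011, -0.001, -1.0]]
contact_force: [-0.6, 0.7, -0.2]
opening: -0.0005
gripper_force: 0.0
```

servo_tool(
  plan=[0.3, -0.3, -0.1, 0, 0, 0, 1, 0.6, -0.6, -0.1, 0, 0, 0, 1, 0.9, -0.9, -0.1, 0, 0, 0, 1, 0.9, -0.9, -0.1, 0, 0, 0, 1, 0.9, -0.9, -0.1, 0, 0, 0, 1, 0.9, -0.9, -0.1, 0, 0, 0, 1],
)

```text
time_s: 28.25
position: [0.4615, -0.1957, 0.2744]
tool_rot: [[-0.996, 0.089, -0.001], [0.089, 0.996, 0.001], [0.001, 0.001, -1.0]]
contact_force: [-0.5, -0.4, -0.1]
opening: 0.0002
gripper_force: 0.0
```

Run:
```python
from rig import ctrl
from h import *
S=ctrl.capture("scene");s=ctrl.read_state();print(s["time_s"],s["position"],s["contact_force"])
b=blobs(S,[[296,230],[318,233],[318,295],[296,295]],110)
for x,q in zip(b,ray(S,[x[:2] for x in b],.0565)):print(np.round(x,1),np.round(q,4))
o=cv2.imread("pics/scene0.png");print("pot region diff",cv2.absdiff(o,S["color"])[225:290,330:410].mean())
print(ctrl.finish_job())
```

```text
28.3 [ 0.46214579 -0.19532634  0.27463936] [0.34606807 0.37612958 0.097756  ]
[ 300.3  237.3   34.  5061. ] [ 0.4776 -0.0516  0.0565]
[ 311.   240.9   14.  2407. ] [ 0.4944 -0.017   0.0565]
[ 307.1  248.9   17.  2860. ] [ 0.5244 -0.0313  0.0565]
[ 304.7  257.6   21.  3425. ] [ 0.5568 -0.041   0.0565]
[ 304.1  266.6   23.  3985. ] [ 0.5901 -0.0444  0.0565]
[ 305.5  275.7   26.  4644. ] [ 0.6238 -0.0417  0.0565]
[ 308.7  284.6   31.  5466. ] [ 0.6559 -0.0332  0.0565]
pot region diff 3.4366666666666665
the job is handed in; nothing more can be done
None
```

The job is handed in at about 28 s: I held the power key for about a second, then ran the slider from mark1 to mark6 twice because the first pass lost contact between marks 3 and 4; the second read 8–11 N (5 N at set-down) at every check, the hob stayed within 0.2 mm, and the hand is clear.

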